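# Shut and latch the splash guard of a stirring station

## Task

Shut the sliding guard gate of the stirring station and latch it: lift the latch bar over the front lip of the catch on the post, bring it up gently against the rubber-faced back stop, and let the bar drop fully into the notch. Do not press hard on the catch (18 N damages it), leave the glassware and other things around where they stand, and let go of everything at the end.

Things in the scene. Friction and masses are not known exactly. Their poses are not given: they have to be found in the camera images.
- station: guarded stirring station, fixed to the bench: grey plinth 240 x 410 x 30 mm, walls 140 mm high behind and at the ends. Origin at bench height; +y runs along the front in the gate's closing direction, +x points from the gate into the station, +z up. Gate, latch bar and latch post lie in one upright plane at x = -50 mm of this frame.
- gate (a joint): travel in m of the clear sliding guard gate (aluminium frame, 160 mm wide, top 147 mm above the bench, about 1 kg) along the station's +y: 0 = fully open. About 1.5 N of friction; stays where left. At 0.100 the nose is level with the mark; latched it reads 0.079 to 0.121, depending on the catch's setting. With the bar down, the nose is stopped by the catch's lip.
- latch (a joint): angle in rad of the steel gravity latch bar (12 mm thick, 14 mm high, about 0.25 kg), hinged to the gate at its -y end, pivot 165 mm above the bench: 0 = level on its stop, grows as the +y end rises (to 0.6). Falls back by its own weight. With the nose on top of the lip it reads about 0.07; dropped into the notch it reads 0.
- latch_grip (a point): centre of the black grip disc standing on the latch bar: 32 mm in diameter, 14 mm thick along the station's x, flat faces towards and away from the robot (pinch across them from above). Bar down: 195 mm above the bench, 120 mm from the pivot towards +y and 30 mm above it. Bar top 23 mm below it. It swings about the pivot: moved straight up or down, it drags the gate a few mm.
- latch_nose (a point): middle of the underside of the nose, the square foot under the bar's +y end: 10 mm long along y, 14 mm along x, reaching 20 mm below the bar. 205 mm from the pivot towards +y and 27 mm below it (138 mm above the bench with the bar down). It must rise at least 14 mm to clear the catch's lip.
- post: fixed aluminium latch post at the +y end of the gate's travel, 34 x 95 mm, top 115 mm above the bench; origin at its foot. It carries the one-piece steel catch (keeper). In order along +y the catch has: an upright lip, the notch, a tall back stop faced with rubber. More than 18 N on the catch damages it. A nose raised 15 to 40 mm passes over the lip and meets the rubber.
- mark (a point): mark on the latch post: middle of the notch along y, at the height of the lip's top, for a catch set at its middle. The catch is adjustable: it sits anywhere up to 18 mm either side of the mark along y. Its true place is not measured and must be felt; it does not shift in use.
- lip (a point): top of the catch's lip, again for a catch set at its middle (same unknown shift as at the mark): the lip is 30 mm long along y, its top 152 mm above the bench. The notch after it is 16 mm long, floor 127 mm above the bench.
- stop (a point): rubber face of the back stop, 50 mm above the foot of the catch, for a catch set at its middle (same unknown shift). It rises to 200 mm above the bench; the rubber gives about 1 mm for every 5 N, 5 mm at most.
- beaker_a_mid (a point): bystander: first glass beaker, 68 mm across, 80 mm tall, standing on one of the two white stirring plates behind the gate; centre, half-way up
- beaker_b_mid (a point): bystander: second, identical glass beaker on the other stirring plate; centre, half-way up
- reagent_mid (a point): bystander: amber glass bottle, 68 mm across, 150 mm tall; centre, half-way up
- washbottle_mid (a point): bystander: white plastic bottle, 64 mm across, 160 mm tall; centre, half-way up
- samplejar_mid (a point): bystander: small lidded glass jar, 52 mm across, 55 mm tall, in front of the station; centre, half-way up
- tin_mid (a point): bystander: aluminium can, 60 mm across, 70 mm tall, in front of the station; centre, half-way up
- vialtray_mid (a point): bystander: grey divided open tray, 70 x 100 x 35 mm, in front of the station; centre, half-way up

How it is judged:
On the way:
1. the bar is held raised as the gate brings it over the catch (value of joint latch above 0.05 rad and value of joint gate above 0.07 m), for 0.1 s.
At the end, for the whole second after the job is handed in: The gate is shut past the catch's lip (gate travel between 0.077 and 0.124 m), the bar has dropped into the notch (latch angle below 0.025 rad), and both are at rest (value of joint gate between 0.077 and 0.124 m and value of joint latch below 0.025 rad and velocity of joint gate between -0.01 and 0.01 m/s and velocity of joint latch between -0.05 and 0.05 rad/s); the robot touches nothing.
It fails at once if the latch bar presses on the post's catch with more than 18 N (contact force between latch and post above 18 N).
It fails at once if the robot presses on the post or its catch with more than 18 N (contact force between any of the fingers, the arm and post above 18 N).
It fails at once if a bystander is moved by more than 25 mm (distance of any of beaker_a_mid, beaker_b_mid, reagent_mid, washbottle_mid, samplejar_mid, tin_mid, vialtray_mid from where it was at the start of the episode above 0.025 m).
It also fails if it takes over 38 s, if anything falls off the work surface, if the arm or the gripper's body presses on something with over 40 N, if the wrist force passes 120 N, or if a joint passes its speed limit or range.

## Robot

A 6-joint arm with a two-finger parallel gripper is mounted at the origin on the work surface. World frame = base frame: x ahead of the robot, y to its left, z up, the work surface at z = 0. Lengths are in m, angles in rad, forces in N, time in s.
With the tool pointing down it reaches from about 0.275 to 0.875 m from the base axis. Payload 12.5 kg.
Tool frame: the origin (TCP) lies midway between the tips of the shut fingers; the grasp point (between the pads) lies 19 mm behind it; z points along the fingers, y is the line along which they close (so a half turn about z gives the same grasp; the last joint's range is limited). The gripper opens to 85 mm and grips with 20 to 120 N. Pads are 22 mm wide; open, the fingers measure 114 mm over their backs; the gripper's body (76 mm by 85 mm) begins 54 mm behind the grasp point. The pads swing forward as they close: fully open they stand 13 mm farther back than shut.
Start: joints at [-1.278, 0.351, 1.652, -0, 1.139, -0.085], TCP at [0.203, -0.511, 0.231] pointing down, gripper open.
Joint ranges: [-2.75, 2.75], [-0.79, 2.1], [0.01, 2.65], [-1.57, 4.71], [0.07, 3.14], [-2.87, 2.87]. Speed limits (rad/s): [2.22, 2.22, 2.79, 3.14, 3.14, 3.14].

## Interface

Orientations are given as [roll, pitch, yaw] about the fixed x, y, z axes, in that order (R = Rz(yaw) Ry(pitch) Rx(roll)).
In Python, from cell import ctrl gives the robot as it stands.
- The arm moves only by the tool drive_tool, never from a script. Its argument "plan" is a list that holds one entry, the list of rows, each a list of 5 numbers: the shift along the tool's x, y, z in m, then the turn about the tool's z in rad, then the opening, from 0 (shut) to 1 (fully open). A call has 1 to 10 rows; each row is the pose to reach, as a shift and turn from the pose commanded when the call began, along the tool's axes at that moment; what a row does not reach only later rows make up. A row lasts 1/12 s, in which the tool goes at most 41.7 mm and 7.16 degrees, less where a joint would pass 70% of its speed; a pose out of reach is approached as far as the arm can. A call with a gripper value outside its range is refused whole. The fingers move at their own pace and stop on an object; "grip_force" is the grip in N (left out, the last holds). Time passes only in rows, so rows that repeat a pose let the fingers close. It gives the time, the measured TCP pose, the force, the opening and the grip force at its end, in the units of the state.
- ctrl.get_obs(): the state, without advancing time (a new reading comes with each control period).
- ctrl.camera(name): name is "scene" or "top"; returns the picture (400x640x3 uint8, red, green, blue); there is no depth.
- ctrl.get_calibration(name): a dict with "camera_matrix" (3x3 intrinsics, pixels), "k1" (the pictures are not rectified: a ray, as slopes to the right and down, at radius r is drawn at 1 + k1 r^2 times it, then the intrinsics apply), "extrinsics" (4x4, takes a point from camera to world coordinates). Camera axes: x right, y down, z forward; pixel columns grow to the right and rows downward; lengths in m; the calibration is good to about 2 mm. A picture is of the moment at which its call begins. get_calibration takes no time and is no camera call.
- ctrl.hand_in(): hands the job in; it is judged then, once.
The state is a dict: "t": time; "joint_pos": joint angles; "qvel": joint speeds; "joint_torque": joint torques, N m; "ee_pos": TCP position; "orientation": TCP orientation; "ft_force": force on the tool from outside, world axes, zero at the start; "moment": the same for the moment, N m; "grip_width": opening from 0.0 (shut) to 1.0 (fully open); "grip_force": force on a finger pad.
Only numpy, scipy, OpenCV 4.12 (cv2) and the standard library are available. Lean on these libraries where they do the work, as an engineer would, in place of code of your own. Each camera call takes 0.05 s, during which the arm holds its last target. There are 200 camera calls.

## Working session

There is one attempt and no reset: what is moved stays moved. The work goes in short steps, Python scripts to look and compute and a tool call to move; the robot and the scene stay as the last step left them, time stands still between calls to the robot, and variables do not carry over. Pictures are saved under pics/ and viewed, at most 10 in all, crops included, and the job is handed in when it is done.

Besides the shell and the picture viewer there is one more tool, called after ">>>" by a JSON object that holds its "method" and its "body". drive_tool: Moves the arm, as the interface text tells. Its arguments: {"type":"object","properties":{"plan":{"type":"array","items":{"type":"array","items":{"type":"array","items":{"type":"number"}}}},"grip_force":{"type":"number"}},"required":["plan"]}

```bash
mkdir -p pics; ls; cat > h.py <<'E'
import numpy as np, cv2
from cell import ctrl
def ray(name,u,v):
    c=ctrl.get_calibration(name);K=np.array(c["camera_matrix"]);T=np.array(c["extrinsics"]);k=c["k1"]
    d=np.array([(u-K[0,2])/K[0,0],(v-K[1,2])/K[1,1]]);x=d.copy()
    for _ in range(20): x=d/(1+k*(x@x))
    return T[:3,3],T[:3,:3]@np.array([x[0],x[1],1])
def onz(name,u,v,z):
    o,d=ray(name,u,v);return o+d*(z-o[2])/d[2]
def tri(u1,v1,u2,v2):
    o,d=ray("scene",u1,v1);p,e=ray("top",u2,v2)
    s=np.linalg.lstsq(np.c_[d,-e],p-o,rcond=None)[0];a=o+d*s[0];b=p+e*s[1]
    return (a+b)/2,np.linalg.norm(a-b)
def proj(name,P):
    c=ctrl.get_calibration(name);K=np.array(c["camera_matrix"]);T=np.array(c["extrinsics"]);k=c["k1"]
    q=T[:3,:3].T@(np.array(P)-T[:3,3]);x=q[:2]/q[2];x=x*(1+k*(x@x));return K[:2,:2]@x+K[:2,2]
E
python3 - <<'E'
from h import *
for n in("scene","top"):
    cv2.imwrite(f"pics/{n}0.png",ctrl.camera(n)[:,:,::-1]); print(ctrl.get_calibration(n))
print(ctrl.get_obs())
E
```

```text
pics
{'camera_matrix': array([[363.8628587 ,   0.        , 318.74315721],
       [  0.        , 363.8628587 , 200.21058129],
       [  0.        ,   0.        ,   1.        ]]), 'k1': -0.0019914547370719145, 'extrinsics': array([[ 0.10135405,  0.62959644, -0.77028286,  1.2146376 ],
       [ 0.99469064, -0.07800848,  0.06712088, -0.01824214],
       [-0.01782953, -0.77299612, -0.63416016,  0.65461805],
       [ 0.        ,  0.        ,  0.        ,  1.        ]])}
{'camera_matrix': array([[387.42677955,   0.        , 321.47982604],
       [  0.        , 387.42677955, 196.76731978],
       [  0.        ,   0.        ,   1.        ]]), 'k1': -0.031571253152351965, 'extrinsics': array([[ 0.02989761, -0.99897491,  0.03398921,  0.52419132],
       [-0.99935932, -0.03054385, -0.01865542,  0.02986529],
       [ 0.01967445, -0.03340968, -0.99924807,  0.90374884],
       [ 0.        ,  0.        ,  0.        ,  1.        ]])}
{'t': 0.1, 'joint_pos': array([-1.27762600e+00,  3.51168531e-01,  1.65237292e+00,  4.04475172e-05,
        1.13910876e+00, -8.46286424e-02]), 'qvel': array([ 6.14224931e-04, -8.72822546e-04, -7.26563868e-04, -1.36342691e-04,
        1.06235643e-03,  2.88630707e-06]), 'joint_torque': array([ 1.62090346e-03, -5.06833112e+01, -2.91874784e+01, -4.44603415e-05,
        2.60089495e-03,  5.72319732e-05]), 'ee_pos': array([ 0.20281114, -0.51091254,  0.23081496]), 'orientation': array([-3.14054199e+00, -1.25979843e-04,  3.77781960e-01]), 'ft_force': array([1.67553128, 0.01363062, 0.7959011 ]), 'moment': array([ 0.03666773, -0.04350699,  0.0476938 ]), 'grip_force': 0.0, 'grip_width': 1.0034797962098512}
```

View pics/scene0.png

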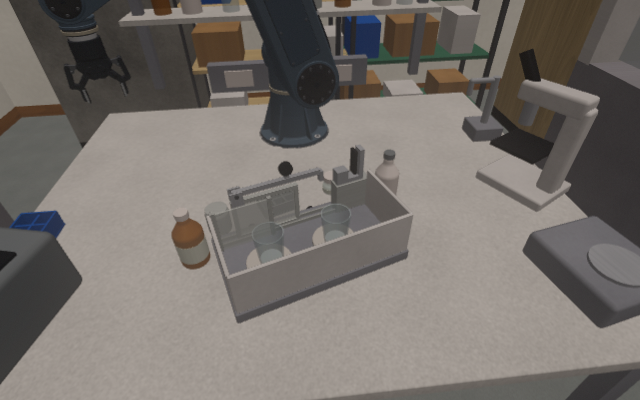

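View pics/top0.png

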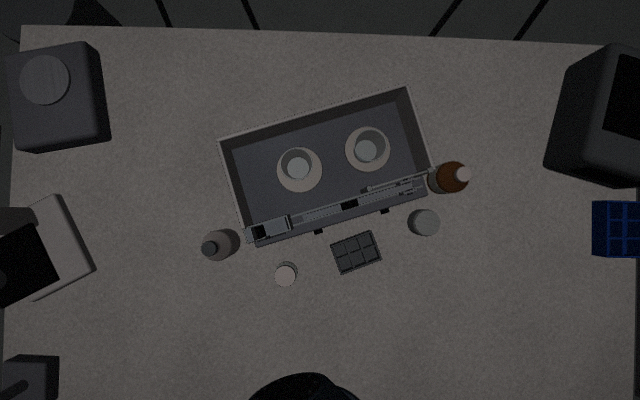

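Scene view: black grip disc near (286,168), with the bar running from (235,190) to (325,172) and the catch and black rubber at about (355,160). Top view: disc near (349,204), rubber near (259,231), tray at (356,252), jar at (286,274), tin at (424,222). I'll measure these next.

```bash
python3 - <<'E'
from h import *
S=cv2.imread("pics/scene0.png");T=cv2.imread("pics/top0.png")
def blobs(I,x0,x1,y0,y1,th):
    m=(I[y0:y1,x0:x1].max(2)<th).astype(np.uint8)
    n,l,s,c=cv2.connectedComponentsWithStats(m)
    return [(c[i]+[x0,y0],s[i]) for i in range(1,n) if s[i][4]>15]
print("S",blobs(S,270,375,140,190,50));print("T",blobs(T,235,450,170,250,22))
a=cv2.resize(S[135:255,200:400],(800,480),interpolation=2);cv2.imwrite("pics/c1.png",a)
b=cv2.resize(cv2.convertScaleAbs(T[160:290,230:450],alpha=1.8),(800,473),interpolation=2);cv2.imwrite("pics/c2.png",b)
E
```

```text
S [(array([353.40677966, 161.33050847]), array([ 81,  10,   6,  24, 118], dtype=int32)), (array([285.32089552, 168.21641791]), array([  9,  22,  14,  13, 134], dtype=int32))]
T [(array([349.11206897, 204.14655172]), array([106,  29,  17,  11, 116], dtype=int32)), (array([384.05882353, 210.55882353]), array([145,  38,   9,   6,  34], dtype=int32)), (array([289.7826087 , 221.34782609]), array([53, 45,  5, 14, 23], dtype=int32)), (array([258.80916031, 231.67175573]), array([ 16,  55,  15,  15, 131], dtype=int32)), (array([317.88888889, 230.77777778]), array([79, 58,  9,  6, 36], dtype=int32))]
```

View pics/c1.png

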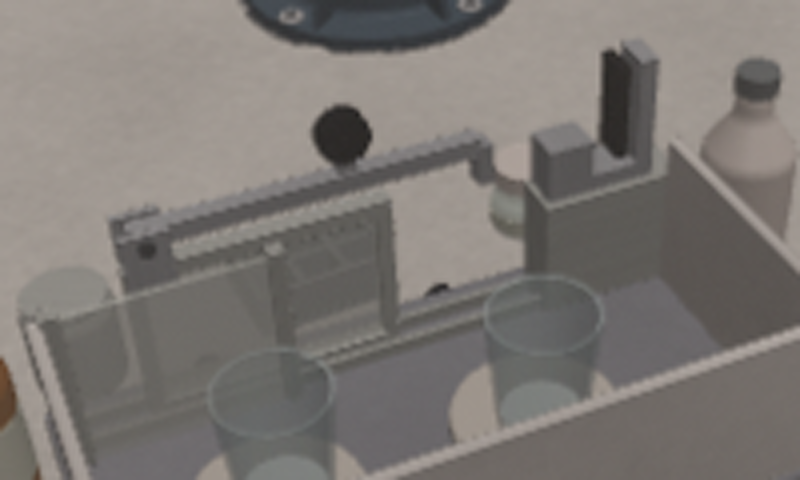

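View pics/c2.png

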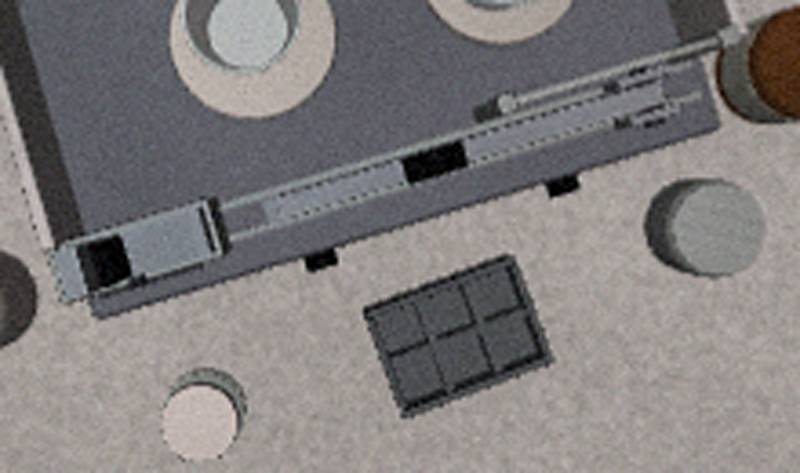

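The crops show the disc at scene (285.3,168.2) and top (349.1,204.1). The nose end hangs before the lip, and the plinth's front edge runs from top (257,247) to (427,196). Next I triangulate and get the station yaw.

```bash
python3 - <<'E'
from h import *
g,e=tri(285.3,168.2,349.1,204.1);print("disc",g,e)
a=onz("top",230+100/3.636,160+318/3.636,.03);b=onz("top",230+718/3.636,160+130/3.636,.03)
d=a-b;L=np.linalg.norm(d[:2]);yaw=np.arctan2(-d[0],d[1]);print("edge",a,b,L,"yaw",yaw)
# top-of-disc estimate at z .211
print("disc top z.205",onz("top",349.1,204.1,.205))
# bar ends in top view z=.172
p=onz("top",230+265/3.636,160+210/3.636,.172);q=onz("top",230+665/3.636,160+88/3.636,.172)
d2=p-q;print("bar",p,q,np.linalg.norm(d2),np.arctan2(-d2[0],d2[1]))
# rubber scene center vs top
r,e2=tri(353.4,161.3,258.8,231.7);print("rubber",r,e2, onz("top",258.8,231.7,.2))
Y=np.array([-np.sin(yaw),np.cos(yaw),0]);X=np.array([np.cos(yaw),np.sin(yaw),0])
print("disc in station from edge b", (g-b)@X,(g-b)@Y)
for n,u,v,z in [("tray",356,252,.035),("jar",286,274,.055),("tin",426,222,.07)]:
    P=onz("top",u,v,z);print(n,P,"rel disc",(P-g)@X,(P-g)@Y)
E
```

```text
disc [ 0.53642252 -0.03333043  0.19620129] 0.001851785220676195
edge [0.4358115  0.15361266 0.03      ] [ 0.56358792 -0.2274194   0.03      ] 0.40188585457509046 yaw 0.3235581218244575
disc top z.205 [ 0.5362355  -0.03346196  0.205     ]
bar [0.50843641 0.05007196 0.172     ] [ 0.57833568 -0.15712925  0.172     ] 0.21867384550522856 0.3253609140920298
rubber [0.47923008 0.13311918 0.16327216] 0.00035554163712344674 [0.48147829 0.12816722 0.2       ]
disc in station from edge b 0.035953258452343366 0.192654745374573
tray [ 0.43240816 -0.06733427  0.035     ] rel disc -0.10942831705899363 0.0008311547044474407
jar [0.38252552 0.08621615 0.055     ] rel disc -0.10790241661689101 0.16227365443986608
tin [ 0.50481734 -0.21363452  0.07      ] rel disc -0.08729144018949915 -0.1608995202254396
```

>>> {"method": "drive_tool", "body": {"plan": [[[0.03, -0.02, -0.02, -0.12, 1], [0.065, -0.043, -0.04, -0.24, 1], [0.1, -0.066, -0.05, -0.36, 0.8], [0.135, -0.089, -0.05, -0.48, 0.6], [0.17, -0.112, -0.05, -0.6, 0.6], [0.204, -0.134, -0.05, -0.72, 0.6], [0.238, -0.157, -0.05, -0.84, 0.6], [0.272, -0.179, -0.05, -0.96, 0.6], [0.306, -0.202, -0.05, -1.08, 0.6], [0.34, -0.224, -0.05, -1.2, 0.6]]], "grip_force": 25}}

```text
t: 0.93
ee_pos: [0.436, -0.1768, 0.2813]
orientation: [-3.142, -0.0, 1.584]
ft_force: [0.7, -1.5, 0.4]
grip_width: 0.599
grip_force: 0.0
```

>>> {"method": "drive_tool", "body": {"plan": [[[0.03, 0.022, 0, -0.1, 0.5], [0.06, 0.044, 0, -0.2, 0.5], [0.09, 0.066, 0, -0.3, 0.5], [0.12, 0.087, 0, -0.317, 0.5], [0.143, 0.101, 0, -0.317, 0.5], [0.143, 0.101, 0, -0.317, 0.5], [0.143, 0.101, 0, -0.317, 0.5]]]}}

```text
t: 1.52
ee_pos: [0.5355, -0.0341, 0.2807]
orientation: [-3.141, -0.0, 1.897]
ft_force: [-0.0, -0.3, -0.7]
grip_width: 0.504
grip_force: 0.0
```

```bash
python3 - <<'E'
from h import *
o=ctrl.get_obs();print(o["t"],o["ee_pos"],o["orientation"],o["ft_force"])
I=ctrl.camera("scene")[135-60:255,200:400,::-1]
cv2.imwrite("pics/c3.png",cv2.resize(I,(666,600),interpolation=2))
E
```

```text
1.5167 [ 0.53551061 -0.03409692  0.28069482] [-3.14054827e+00 -4.41093330e-04  1.89703001e+00] [-0.0226341  -0.31191158 -0.66913109]
```

View pics/c3.png

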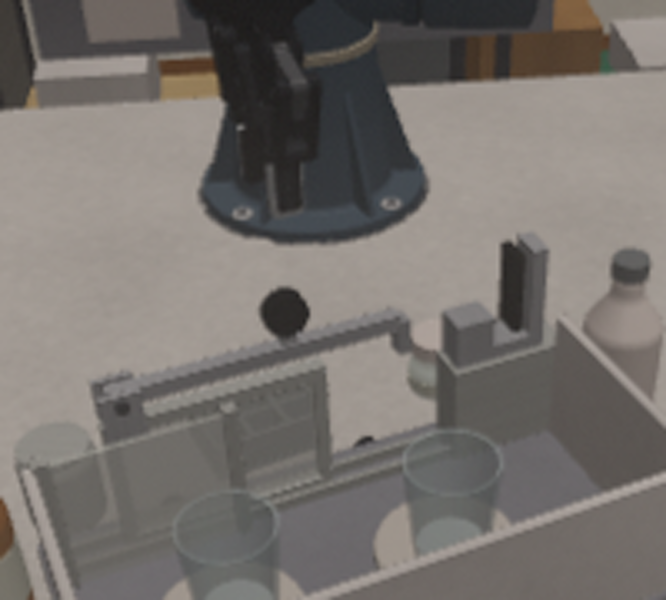

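The open fingers hang straight above the disc, which is at crop (285,312), and nothing is touched. I'll descend and close.

>>> {"method": "drive_tool", "body": {"plan": [[[0, 0.001, 0.035, 0, 0.5], [0, 0.001, 0.07, 0, 0.5], [0, 0.001, 0.095, 0, 0.5], [0, 0.001, 0.103, 0, 0.5], [0, 0.001, 0.103, 0, 0.3], [0, 0.001, 0.103, 0, 0.1], [0, 0.001, 0.103, 0, 0], [0, 0.001, 0.103, 0, 0], [0, 0.001, 0.103, 0, 0], [0, 0.001, 0.103, 0, 0]]], "grip_force": 30}}

```text
t: 2.4
ee_pos: [0.5366, -0.0353, 0.1799]
orientation: [3.141, 0.001, 1.895]
ft_force: [-5.3, -4.2, 5.9]
grip_width: 0.158
grip_force: 34.1
```

>>> {"method": "drive_tool", "body": {"plan": [[[-0.001, 0, -0.004, 0, 0], [-0.002, 0, -0.008, 0, 0], [-0.0035, 0, -0.012, 0, 0], [-0.0045, 0, -0.0145, 0, 0], [-0.0045, 0, -0.0145, 0, 0], [-0.0045, 0, -0.0145, 0, 0]]]}}

```text
t: 2.9
ee_pos: [0.5378, -0.039, 0.193]
orientation: [3.141, -0.0, 1.895]
ft_force: [-2.2, -0.3, -1.2]
grip_width: 0.156
grip_force: 32.8
```

```bash
python3 - <<'E'
from h import *
o=ctrl.get_obs();print(o["t"],o["ee_pos"],o["ft_force"])
I=ctrl.camera("scene")[135:255,200:400,::-1]
cv2.imwrite("pics/c4.png",cv2.resize(I,(800,480),interpolation=2))
E
```

```text
2.9 [ 0.53776352 -0.03902622  0.19303804] [-2.1855969  -0.28312559 -1.21675233]
```

View pics/c4.png

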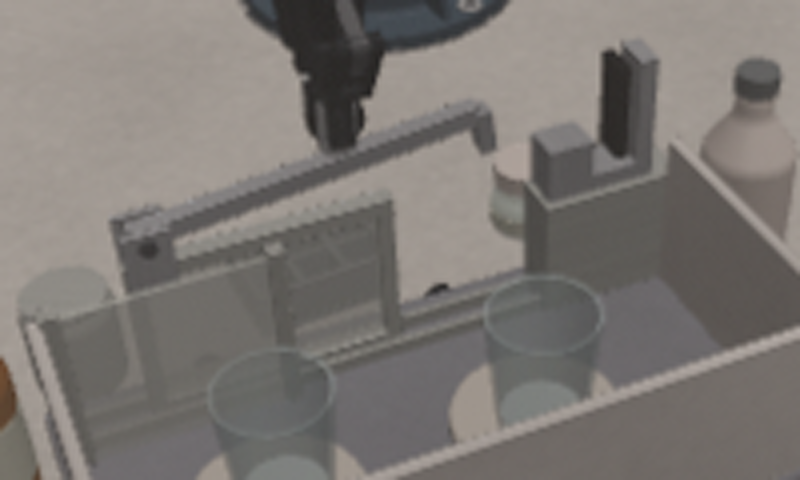

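The bar is raised about 25 mm at the nose, now at crop (487,145), which is higher than the lip needs. The grip is firm, so I'll close most of the way.

>>> {"method": "drive_tool", "body": {"plan": [[[0.004, 0, 0, 0, 0], [0.011, 0, 0, 0, 0], [0.019, 0, 0, 0, 0], [0.027, 0, 0, 0, 0], [0.035, 0, 0, 0, 0], [0.043, 0, 0, 0, 0], [0.05, 0, 0, 0, 0], [0.055, 0, 0, 0, 0], [0.058, 0, 0, 0, 0], [0.06, 0, 0, 0, 0]]]}}

```text
t: 3.78
ee_pos: [0.5185, 0.0183, 0.1928]
orientation: [-3.141, -0.0, 1.895]
ft_force: [-3.2, -2.6, -0.8]
grip_width: 0.156
grip_force: 32.8
```

```bash
python3 - <<'E'
from h import *
o=ctrl.get_obs();print(o["t"],o["ee_pos"],o["ft_force"],o["grip_force"])
I=ctrl.camera("scene")[135:255,200:400,::-1]
cv2.imwrite("pics/c5.png",cv2.resize(I,(800,480),interpolation=2))
E
```

```text
3.7833 [0.5184793  0.01826836 0.19281107] [-3.24751778 -2.60215393 -0.83558675] 32.84933567047119
```

View pics/c5.png

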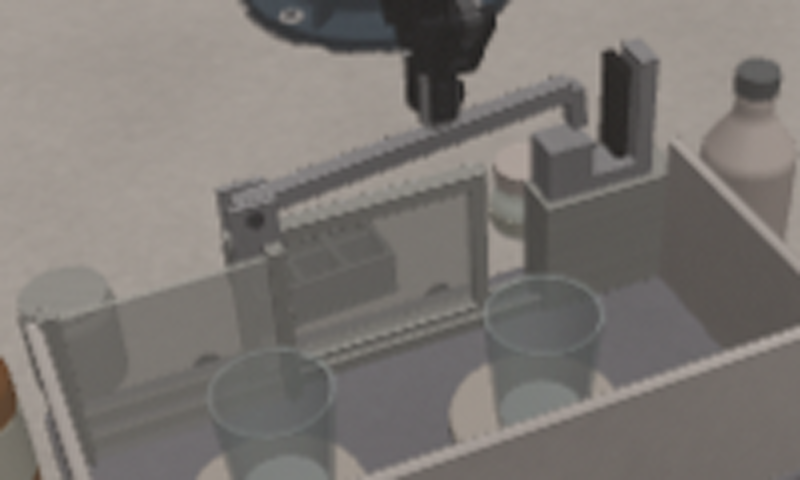

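The nose is over the lip at crop (585,105), about 11–13 mm short of the rubber face at (603,100). I'll creep from here.

>>> {"method": "drive_tool", "body": {"plan": [[[0.002, 0, 0, 0, 0], [0.004, 0, 0, 0, 0], [0.006, 0, 0, 0, 0], [0.008, 0, 0, 0, 0], [0.008, 0, 0, 0, 0]]]}}

```text
t: 4.25
ee_pos: [0.516, 0.0257, 0.1928]
orientation: [-3.141, -0.0, 1.895]
ft_force: [-4.7, -0.7, 1.3]
grip_width: 0.16
grip_force: 33.0
```

>>> {"method": "drive_tool", "body": {"plan": [[[0.0007, 0, 0, 0, 0], [0.0013, 0, 0, 0, 0], [0.002, 0, 0, 0, 0], [0.002, 0, 0, 0, 0]]]}}

```text
t: 4.58
ee_pos: [0.5154, 0.0273, 0.1928]
orientation: [-3.141, -0.0, 1.895]
ft_force: [-4.2, -2.0, -0.6]
grip_width: 0.16
grip_force: 32.9
```

>>> {"method": "drive_tool", "body": {"plan": [[[0.0007, 0, 0, 0, 0], [0.0013, 0, 0, 0, 0], [0.002, 0, 0, 0, 0], [0.002, 0, 0, 0, 0]]]}}

```text
t: 4.92
ee_pos: [0.5148, 0.0293, 0.1928]
orientation: [-3.142, -0.0, 1.895]
ft_force: [-4.4, -2.0, -0.0]
grip_width: 0.164
grip_force: 32.9
```

>>> {"method": "drive_tool", "body": {"plan": [[[0.0005, 0, 0, 0, 0], [0.001, 0, 0, 0, 0], [0.0015, 0, 0, 0, 0], [0.0015, 0, 0, 0, 0]]]}}

```text
t: 5.25
ee_pos: [0.5143, 0.0307, 0.1928]
orientation: [-3.141, -0.0, 1.895]
ft_force: [-4.5, -2.3, -0.5]
grip_width: 0.152
grip_force: 32.9
```

>>> {"method": "drive_tool", "body": {"plan": [[[0.0005, 0, 0, 0, 0], [0.001, 0, 0, 0, 0], [0.0015, 0, 0, 0, 0], [0.0015, 0, 0, 0, 0]]]}}

```text
t: 5.58
ee_pos: [0.5139, 0.0321, 0.1928]
orientation: [-3.142, -0.0, 1.895]
ft_force: [-4.1, -2.0, -0.7]
grip_width: 0.158
grip_force: 32.9
```

>>> {"method": "drive_tool", "body": {"plan": [[[0.0005, 0, 0, 0, 0], [0.001, 0, 0, 0, 0], [0.0015, 0, 0, 0, 0], [0.0015, 0, 0, 0, 0]]]}}

```text
t: 5.92
ee_pos: [0.5134, 0.0335, 0.1928]
orientation: [-3.141, -0.0, 1.895]
ft_force: [-3.5, -2.5, -0.6]
grip_width: 0.155
grip_force: 32.9
```

>>> {"method": "drive_tool", "body": {"plan": [[[0.0005, 0, 0, 0, 0], [0.001, 0, 0, 0, 0], [0.0015, 0, 0, 0, 0], [0.0015, 0, 0, 0, 0]]]}}

```text
t: 6.25
ee_pos: [0.5129, 0.0349, 0.1928]
orientation: [-3.142, 0.0, 1.895]
ft_force: [-3.3, -2.9, -0.5]
grip_width: 0.157
grip_force: 32.9
```

>>> {"method": "drive_tool", "body": {"plan": [[[0.0005, 0, 0, 0, 0], [0.001, 0, 0, 0, 0], [0.001, 0, 0, 0, 0], [0.001, 0, 0, 0, 0]]]}}

```text
t: 6.58
ee_pos: [0.5127, 0.0355, 0.1928]
orientation: [-3.141, 0.001, 1.895]
ft_force: [-3.6, -5.7, -2.0]
grip_width: 0.158
grip_force: 32.8
```

```bash
python3 - <<'E'
from h import *
o=ctrl.get_obs();print(o["t"],o["ee_pos"],o["ft_force"],o["ft_force"]@[-.318,.948,0])
I=ctrl.camera("scene")[135:205,300:400,::-1]
cv2.imwrite("pics/c6.png",cv2.resize(I,(800,560),interpolation=2))
E
```

```text
6.5833 [0.5126881  0.03549101 0.1927528 ] [-3.56535587 -5.74334935 -1.9806808 ] -4.310912019598926
```

View pics/c6.png

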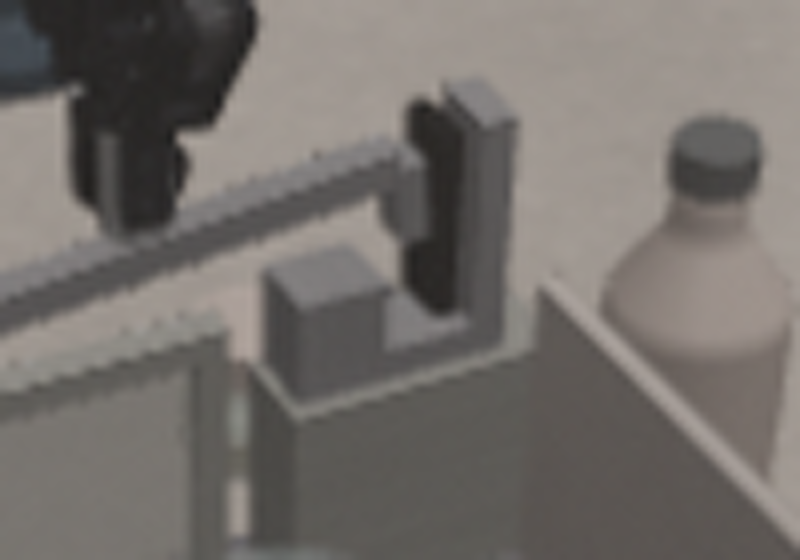

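The nose now touches the rubber, at crop (425,200) with about 4 N, right above the notch. I'll back off 1.5 mm and lower along the arc.

>>> {"method": "drive_tool", "body": {"plan": [[[-0.001, 0, 0, 0, 0], [-0.0015, 0, 0, 0, 0], [-0.0008, 0, 0.002, 0, 0], [-0.0001, 0, 0.004, 0, 0], [0.0006, 0, 0.006, 0, 0], [0.0013, 0, 0.008, 0, 0], [0.0018, 0, 0.01, 0, 0], [0.0023, 0, 0.0115, 0, 0], [0.0026, 0, 0.013, 0, 0], [0.0026, 0, 0.013, 0, 0]]]}}

```text
t: 7.47
ee_pos: [0.5117, 0.0385, 0.1802]
orientation: [-3.142, -0.0, 1.895]
ft_force: [-7.6, -0.6, 4.7]
grip_width: 0.155
grip_force: 33.5
```

```bash
python3 - <<'E'
from h import *
o=ctrl.get_obs();print(o["t"],o["ee_pos"],o["ft_force"],o["ft_force"]@[-.318,.948,0])
I=ctrl.camera("scene")[135:205,300:400,::-1]
cv2.imwrite("pics/c7.png",cv2.resize(I,(800,560),interpolation=2))
E
```

```text
7.4667 [0.51168887 0.03848571 0.18022018] [-7.56989693 -0.64628736  4.66269952] 1.7945468088949803
```

View pics/c7.png

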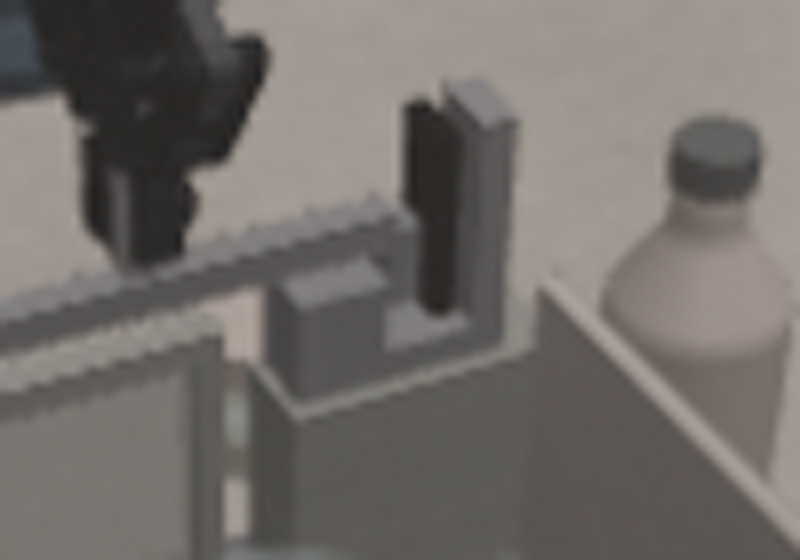

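The nose is down in the notch behind the lip, at crop (400,270), and clear of the rubber. The upward push matches the bar-down reading from before the lift. I'll release and retreat.

>>> {"method": "drive_tool", "body": {"plan": [[[0, 0, -0.001, 0, 0.25], [0, 0, -0.001, 0, 0.4], [0, 0, -0.001, 0, 0.5], [0, 0, -0.001, 0, 0.5], [0, 0, -0.01, 0, 0.5], [0, 0, -0.03, 0, 0.5], [0, 0, -0.06, 0, 0.5], [0, 0, -0.09, 0, 0.5], [0, 0, -0.12, 0, 0.5], [0, 0, -0.12, 0, 0.5]]]}}

```text
t: 8.35
ee_pos: [0.5138, 0.0383, 0.3062]
orientation: [3.133, 0.003, 1.895]
ft_force: [0.7, 0.3, 0.3]
grip_width: 0.501
grip_force: 0.0
```

```bash
python3 - <<'E'
from h import *
o=ctrl.get_obs();print(o["t"],o["ee_pos"],o["ft_force"],o["grip_width"])
I=ctrl.camera("scene")[110:255,190:410,::-1]
cv2.imwrite("pics/c8.png",cv2.resize(I,(800,527),interpolation=2))
E
```

```text
8.35 [0.51382582 0.03833293 0.30622685] [0.65479431 0.33892549 0.34870797] 0.5012615279711399
```

View pics/c8.png

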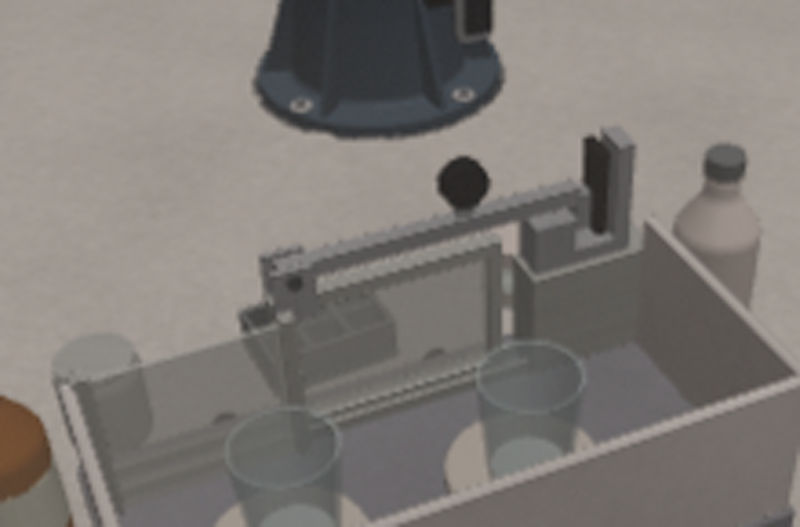

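The bar lies level with the nose in the notch at crop (575,225), the fingers are well clear, and the glassware hasn't moved. Handing in.

```bash
python3 -c "
from cell import ctrl
print(ctrl.hand_in())"
```

```text
the job is handed in; nothing more can be done
None
```

The gate is shut with the latch bar resting in the notch; the nose met the rubber stop at about 4 N, the gripper has let go and is clear, the items visible in the last picture look undisturbed, and the job was handed in at about 8.4 s (no verdict was returned).

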